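Parts tray over the sill and up under the chute

TASK

Put the steel parts tray back in the sorting bin under the tin chute. It is not to be carried: raise only its handle end, with its back end left down on the counter, lay the leading edge up over the bin's raised sill without ramming the sill, then let go and push the tray from behind the rest of the way over until it sits flat and square inside the bin, lightly pressed against the rubber buffer at the chute's toe. Go gently against the buffer, spill nothing from the tray, and leave the other things where they are.

Things in the scene. Friction and masses are not known exactly. Their poses are not given: they have to be found in the camera images.
- bin: shallow tin sorting bin, fixed. Origin on the counter (z = 0) at the middle of the inner foot of the raised sill at its open end; x points into the bin (the way the tray goes in), y across, z up. Side walls 32 mm high, 166 mm apart inside, run from the sill to the back, 340 mm beyond it.
- bin_sill (a point): middle of the sill's top, 5 mm before the bin's origin, 16 mm above the counter. The sill runs along the bin's y, from x = -10 to 0 mm: an upright tin face 11 mm high with a rolled bead of 10 mm diameter on top. Axes as the bin's.
- buffer_zone (a point): point on the bin's flat floor (10 mm above the counter, 6 mm below the sill's top), 237 mm beyond the bin's origin: the middle of the range in which the buffer's face may stand. The chute is clamped differently each day, so the face stands anywhere from 217 to 257 mm beyond the bin's origin. Where is not reported: it must be felt. Axes as the bin's.
- chute_stand: fixed steel stand carrying the chute; origin on the counter 400 mm beyond the bin's. The tin chute slopes down to the sill; its mouth, 102 mm up, reaches 20 mm before the buffer. Buffer: rubber bar under the mouth, 90 mm wide, 22 to 48 mm up, facing the sill. It gives 5 N per mm for 6 mm, then is solid; over 15 N bends the tin. Let go, the tray stays against it by friction.
- tray: open steel parts tray, 160 mm long (x), 116 wide (y), 45 high, walls 4 mm thick, one divider across; flat underside with square edges; 0.5 to 0.75 kg. Origin at the middle of its underside, x points to its leading end (the handle end, facing the bin's sill), z up. It balances near its middle. Rear wall plain: pushed there while still short of balance on the sill, it jams, for the fingers hold that end down, so draw it past balance by the handle first.
- tray_handle (a point): middle of the bow handle's cross bar: round steel bar of 10 mm diameter along the tray's y, 80 mm clear between its legs, above the leading end wall; 74 mm ahead of the tray's origin, 71 mm above its underside; 21 mm clear between bar and wall top. The tray can pivot on the bar in the fingers. Axes as the tray's.
- tray_nose (a point): middle of the tray's bottom leading edge, 80 mm ahead of its origin. Axes as the tray's.
- tray_tail (a point): middle of the tray's bottom rear edge, 80 mm behind its origin. It takes about 2 to 8 N to slide the tray along the bin's floor. Axes as the tray's.
- washer1: cream nylon drag washer, 34 mm across, 5 thick, lying loose in the tray's rear half; origin at the centre of its underside
- washer2: a second such washer beside it; origin at the centre of its underside
- roller_housing: stainless bail roller housing, about 30 x 18 x 25 high, loose in the tray's front half; origin under its middle
- reel: orange surfcasting reel, about 150 x 90 x 110 high, standing on its gear case (mm); a bystander on the counter; origin in the middle of its underside
- spool_cap: grey rubber spool cap, a disc 62 across and 19 high (mm); a bystander on the counter; origin in the middle of its underside
- wrench: brass rotor nut wrench, flat, 133 long, 34 across the larger end, 5 thick (mm); a bystander on the counter; origin in the middle of its underside
- oil_bottle: small white oil bottle, 32 across, 85 high (mm); a bystander on the counter; origin in the middle of its underside
- spare_spool: bare aluminium spool, 68 across, 42 high, standing on end (mm); a bystander on the counter; origin in the middle of its underside
Things that resemble listed ones, but are neither listed nor needed, are in the scene too. Leave any blue or orange look-alike of the washer1 alone.

How it is judged:
By the outcome, as a careful person would: the job done as asked, in the order asked, and still so for the second after the job is handed in, with the robot touching nothing.
It also fails if it takes over 64 s, if anything falls off the work surface, if the arm or the gripper's body presses on something with over 40 N, if the wrist force passes 120 N, or if a joint passes its speed limit or range.

ROBOT

A 6-joint arm with a two-finger parallel gripper is mounted at the origin on the work surface. World frame = base frame: x ahead of the robot, y to its left, z up, the work surface at z = 0. Lengths are in m, angles in degrees, forces in N, time in s.
With the tool pointing down it reaches from about 0.25 to 0.725 m from the base axis. Payload 9.7 kg.
Tool frame: the origin (TCP) lies where the fingers leave the gripper's body, on its centre line; the fingertips stand 73 mm ahead of it and the grasp point (between the pads) lies 54 mm ahead of it; y points along the fingers, x is the direction in which the jaws open and shut, and the axes are right-handed (so a half turn about y gives the same grasp; the last joint's range is limited). The gripper opens to 85 mm and grips with 20 to 120 N. Pads are 22 mm wide; open, the fingers measure 114 mm over their backs; the gripper's body (76 mm by 85 mm) begins 54 mm behind the grasp point. The pads swing forward as they close: fully open they stand 13 mm farther back than shut.
Start: joints at [-76.318, 4.979, 10.078, 95.1, 0, 90], TCP at [0.13, -0.534, 0.304] pointing down, gripper open.
Joint ranges: [-179.16, 179.16], [-48.56, 103.87], [-65.8, 70.77], [-126.05, 130.52], [-82.76, 87.17], [-180, 180]. Speed limits (degrees/s): [127.2, 127.2, 147.25, 180, 180, 180].

INTERFACE

Orientations are given as [roll, pitch, yaw] about the fixed x, y, z axes, in that order (R = Rz(yaw) Ry(pitch) Rx(roll)).
In Python, from workcell import sensors, imaging, bot, models gives the robot as it stands.
- The arm moves only by the tool arm_command, never from a script. Its argument "rows" is one flat list of numbers, 7 for each row, row after row: the shift along the tool's x, y, z in cm, then the turn, a rotation vector about the tool's x, y, z in degrees, then the gripper's target within -1 to 1 (fully open at 1, half-way at 0, shut at -1). A call has 1 to 12 rows; each row is the pose to reach, as a shift and turn from the pose commanded when the call began, along the tool's axes at that moment; what a row does not reach only later rows make up. A row lasts 1/12 s, in which the tool goes at most 41.7 mm and 7.16 degrees, less where a joint would pass 70% of its speed; a pose out of reach is approached as far as the arm can. A call with a gripper value outside its range is refused whole. The fingers move at their own pace and stop on an object; "force" is the grip in N (left out, the last holds). Time passes only in rows, so rows that repeat a pose let the fingers close. It gives the time, the measured TCP pose, the force and the opening at its end, in the units of the state.
- sensors.get_obs(): the state, without advancing time (a new reading comes with each control period).
- imaging.camera(name): name is "scene" or "top" or "wrist"; returns a dict with "pixels" (384x512x3 uint8, blue, green, red), "z_map" (384x512 float32, m along the optical axis (not along the pixel's ray), 0 where there is no reading), "camera_matrix" (3x3 intrinsics, pixels), "world_from_camera" (4x4, takes a point from camera to world coordinates). Camera axes: x right, y up, looking along -z (the intrinsics and any distortion apply to the point x, -y, -z); pixel columns grow to the right and rows downward; lengths in m; the calibration is good to about 2 mm. A picture is of the moment at which its call begins.
- bot.job_done(): hands the job in, once; it reports no verdict.
Trained networks look in the newest picture that a camera, given by its name, has taken for a name from the list of things; names that differ only in an ending like _2 or _b are one class to them, and where a whole thing is asked for, a point or a joint stands for the part that bears it (a point fixed in the world has none). Each returns a list of dicts, best first, with "conf" (0 to 1); they miss things now and then, are a little off and sometimes report something else, mostly with a low value. They report only what shows in the picture. A call takes as long as a camera call. They do not tell look-alikes from the thing itself.
- models.search_frame(thing, camera): "extent" ([centre column, centre row, width, height] in pixels, round what is visible of it).
- models.spot_point(thing, camera): "location" ([column, row] in pixels: a listed point, or the origin of a listed thing).
The state is a dict: "time": time; "q": joint angles; "qd": joint speeds; "joint_efforts": joint torques, N m; "ee_pos": TCP position; "tcp_rot": TCP orientation; "wrist_force": force on the tool from outside, world axes, zero at the start; "torque": the same for the moment, N m; "opening": finger opening in m.
Only numpy, scipy, OpenCV 4.12 (cv2) and the standard library are available. Lean on these libraries where they do the work, as an engineer would, in place of code of your own. Each camera call takes 0.05 s, during which the arm holds its last target.

## Working session

There is one attempt and no reset: what is moved stays moved. The work goes in short steps, Python scripts to look and compute and a tool call to move; the robot and the scene stay as the last step left them, time stands still between calls to the robot, and variables do not carry over. Pictures are saved under pics/ and viewed, and the job is handed in when it is done.

Besides the shell and the picture viewer there is one more tool, called after "Call:" as a command line: name --argument value ..., lists and objects as JSON in quotes. arm_command: Moves the arm, as the interface text tells. Its arguments: {"type":"object","properties":{"rows":{"type":"array","items":{"type":"number"}},"force":{"type":"number"}},"required":["rows"]}

```bash
mkdir -p pics; ls
python3 - <<'E'
from workcell import sensors, imaging, bot, models
import cv2,numpy as np
print(sensors.get_obs())
for n in ["scene","top","wrist"]:
    c=imaging.camera(n); cv2.imwrite(f"pics/{n}0.png",c["pixels"]); print(n,c["camera_matrix"],c["world_from_camera"])
    for t in ["bin_sill","bin","tray_handle","tray_nose","tray_tail","tray","buffer_zone"]:
        r=models.spot_point(t,n)[:3]; print(t,[(np.round(x["location"]).tolist(),round(x["conf"],2)) for x in r])
E
```

```text
pics
{'time': 0.0, 'q': array([-7.63173355e+01,  5.01062508e+00,  1.00351392e+01,  9.50997214e+01,
       -2.18644879e-04,  9.00011096e+01]), 'qd': array([-0.03914257, -0.06205455, -0.00526846,  0.01013403, -0.01001887,
       -0.08576336]), 'joint_efforts': array([-1.56216105e-03, -5.20387781e+01,  4.64800465e+01,  1.62114197e-02,
        2.53583727e-05, -4.87468071e-06]), 'ee_pos': array([ 0.13006734, -0.53426357,  0.3031937 ]), 'tcp_rot': array([-9.00002201e+01,  7.52072523e-02, -7.63184450e+01]), 'wrist_force': array([0.40998426, 0.47040517, 0.46063676]), 'torque': array([ 0.01420821, -0.01070325, -0.02112317]), 'opening': 0.08517118521308092}
scene [[370.18663746   0.         255.19786892]
 [  0.         370.18663746 188.20697589]
 [  0.           0.           1.        ]] [[-0.58541951 -0.55848023  0.58769365  1.06486545]
 [ 0.81069031 -0.41047285  0.41748443  0.30970711]
 [ 0.00807549  0.72084108  0.69305333  0.66723525]
 [ 0.          0.          0.          1.        ]]
bin_sill [([282.0, 201.0], 0.61)]
bin [([280.0, 208.0], 0.78)]
tray_handle [([294.0, 207.0], 0.69), ([327.
[... 656 characters left out ...]
0.78), ([243.0, 267.0], 0.59)]
tray_nose [([224.0, 199.0], 0.67), ([246.0, 210.0], 0.55)]
tray_tail [([177.0, 187.0], 0.57)]
tray [([204.0, 193.0], 0.67), ([227.0, 203.0], 0.16)]
buffer_zone [([328.0, 230.0], 0.98)]
wrist [[273.56312765   0.         256.05755953]
 [  0.         273.56312765 188.89058488]
 [  0.           0.           1.        ]] [[ 2.36789311e-01  9.22275163e-01  3.05514886e-01  2.09246879e-01]
 [-9.71561004e-01  2.24840621e-01  7.42691805e-02 -5.14730232e-01]
 [-1.95536224e-04 -3.14412497e-01  9.49286439e-01  3.73535185e-01]
 [ 0.00000000e+00  0.00000000e+00  0.00000000e+00  1.00000000e+00]]
bin_sill []
bin []
tray_handle []
tray_nose []
tray_tail []
tray []
buffer_zone []
```

View pics/scene0.png

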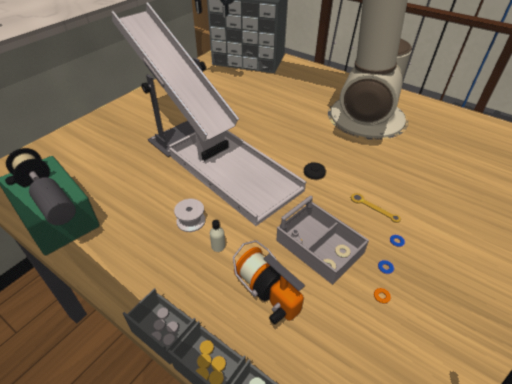

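View pics/top0.png

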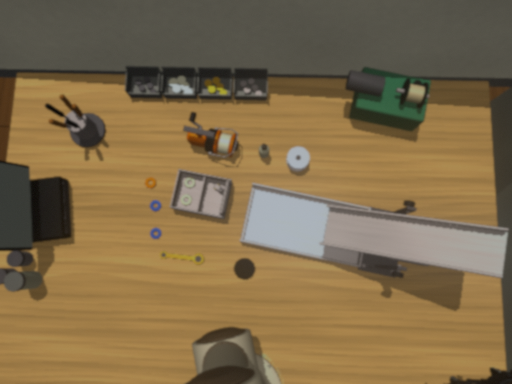

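The scene view shows the tray at about (320,245) and the bin with its sill corner at about (255,215), with the chute over its far end. In the top view the tray is at (203,195), the sill runs from (252,186) to (243,245), and the buffer sits under the chute at about (325,225).

```bash
cat > h.py <<'E'
from workcell import sensors, imaging, bot, models
import cv2,numpy as np
def cloud(c):
    K=c["camera_matrix"];T=np.array(c["world_from_camera"]);z=c["z_map"]
    v,u=np.mgrid[0:z.shape[0],0:z.shape[1]]
    P=np.stack([(u-K[0,2])/K[0,0]*z,-(v-K[1,2])/K[1,1]*z,-z],-1)@T[:3,:3].T+T[:3,3]
    return P
def ray(c,uv,h):
    K=c["camera_matrix"];T=np.array(c["world_from_camera"])
    d=T[:3,:3]@np.array([(uv[0]-K[0,2])/K[0,0],-(uv[1]-K[1,2])/K[1,1],-1]);o=T[:3,3]
    return o+d*(h-o[2])/d[2]
E
python3 - <<'E'
from h import *
def rect(n,mask,l):
    r=cv2.minAreaRect((P[mask][:,:2]*1000).astype(np.float32)); print(n,l,mask.sum(),np.round(r[0],1),np.round(r[1],1),round(r[2],2), np.round(cv2.boxPoints(r)).tolist())
for n in ["top","scene"]:
    c=imaging.camera(n);P=cloud(c);z=P[...,2]
    for t,h in [("bin_sill",.016),("bin",0),("tray_handle",.071),("tray_nose",0),("tray_tail",0),("tray",0),("buffer_zone",.01)]:
        r=models.spot_point(t,n)[:1]
        if r: print(n,t,np.round(ray(c,r[0]["location"],h)*1000),round(r[0]["conf"],2))
    for t,(lo,hi) in dict(tray=(.036,.052),bin=(.006,.038)).items():
        f=models.search_frame(t,n)[0]["extent"];print(t,np.round(f))
        m=np.zeros(z.shape,bool);u0,v0,w,h=f;m[int(v0-h/2-3):int(v0+h/2+4),int(u0-w/2-3):int(u0+w/2+4)]=1
        m&=(z>lo)&(z<hi)
        nn,lab,st,_=cv2.connectedComponentsWithStats(m.astype(np.uint8))
        k=1+np.argmax(st[1:,4]); 
        rect(n,lab==k,t)
    np.save(f"P_{n}.npy",P)
    print("table z",np.median(z[(np.abs(z)<.02)]))
E
```

```text
top bin_sill [517.  -4.  16.] 0.87
top bin [514. -17.   0.] 0.7
top tray_handle [556.  68.  71.] 0.76
top tray_nose [555.  56.   0.] 0.86
top tray_tail [581. 209.   0.] 0.64
top tray [566. 132.   0.] 0.56
top buffer_zone [ 464. -249.   10.] 0.86
tray [201. 193.  61.  52.]
top tray 372 [565.5 128.7] [162.2 117.3] 80.05 [[494.0, 59.0], [609.0, 39.0], [637.0, 198.0], [522.0, 219.0]]
bin [305. 224. 129.  82.]
top bin 5415 [ 486.3 -175.1] [352.7 186.4] 79.84 [[363.0, -332.0], [547.0, -365.0], [609.0, -18.0], [426.0, 15.0]]
table z 0.0012135817490905865
scene bin_sill [521.  -2.  16.] 0.64
scene bin [515. -11.   0.] 0.57
scene tray_handle [564.  58.  71.] 0.84
scene tray_nose [548.  61.   0.] 0.63
scene tray_tail [581. 222.   0.] 0.86
scene tray [571. 137.   0.] 0.76
scene buffer_zone [ 473. -243.   10.] 0.89
tray [322. 240.  94.  83.]
scene tray 773 [565.4 132.6] [162.3 117.5] 80.09 [[494.0, 63.0], [609.0, 43.0], [637.0, 202.0], [522.0, 223.0]]
bin [237. 180. 137.  95.]
scene bin 5350 [ 481.1 -187.8] [385.1 179. ] 79.7 [[359.0, -361.0], [535.0, -393.0], [604.0, -14.0], [427.0, 18.0]]
table z -0.002444740671505352
```

Run:
```python
import cv2
a=cv2.imread("pics/top0.png")[150:290,150:350];cv2.imwrite("pics/t1.png",cv2.resize(a,None,fx=4,fy=4,interpolation=cv2.INTER_CUBIC))
a=cv2.imread("pics/scene0.png")[110:290,180:400];cv2.imwrite("pics/s1.png",cv2.resize(a,None,fx=3.3,fy=3.3,interpolation=cv2.INTER_CUBIC))
```

```text
(no output)
```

View pics/t1.png

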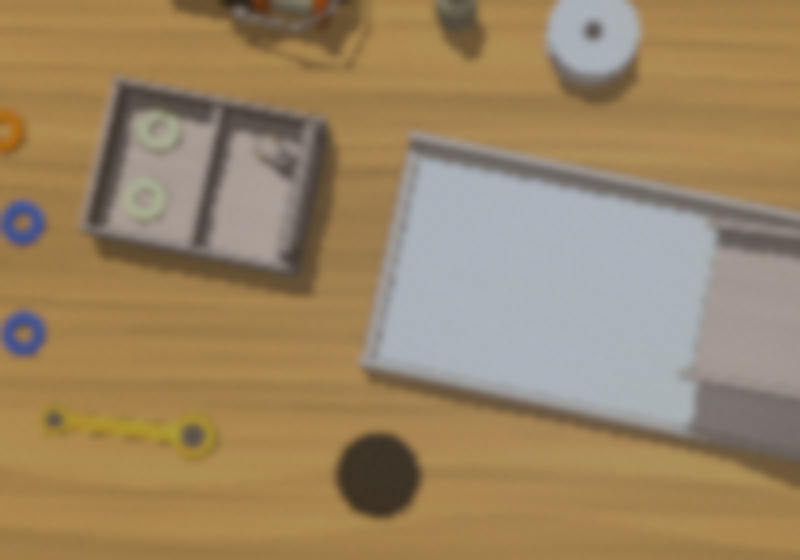

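View pics/s1.png

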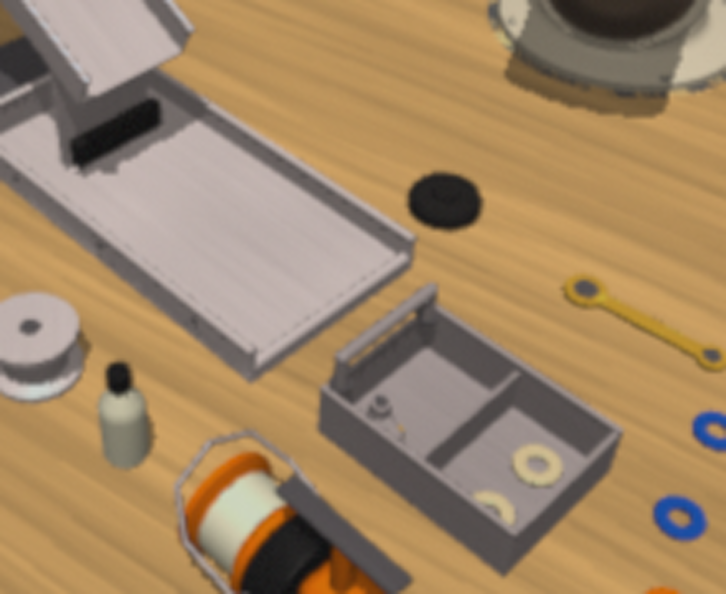

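Run:
```python
from h import *
th=np.radians(-100.0)
for n in ["top","scene"]:
    P=np.load(f"P_{n}.npy").reshape(-1,3)*1000
    c=imaging.camera(n);img=c["pixels"].reshape(-1,3).astype(int)
    d=np.array([np.cos(th),np.sin(th)]);l=np.array([-d[1],d[0]])
    o=np.array([517,-2.]);a=(P[:,:2]-o)@d;b=(P[:,:2]-o)@l;z=P[:,2]
    for s in (1,-1):
        m=(a>15)&(a<160)&(np.abs(s*b-87)<15)&(z>26)&(z<40)
        k=np.polyfit(a[m],b[m],1) ;print(n,"wall",s,m.sum(),np.round(b[m].min(),1),np.round(b[m].max(),1),"slope deg",np.degrees(k[0]).round(2),"at0",k[1].round(1),"z",np.median(z[m]))
    m=(np.abs(b)<70)&(a>-25)&(a<15)&(z>12.5)&(z<24); k=np.polyfit(b[m],a[m],1)
    print("sill",m.sum(),np.round(np.percentile(a[m],[0,5,50,95,100]),1),np.degrees(k[0]).round(2),np.median(z[m]))
    m=(np.abs(b)<60)&(a>30)&(a<160);print("floor z",np.median(z[m]))
    # tray
    m=(a>-230)&(a<-20)&(np.abs(b)<90)&(z>38)&(z<52)
    r=cv2.minAreaRect(np.c_[a[m],b[m]].astype(np.float32));print("tray(bin fr)",r, "z",np.median(z[m]))
    m=(a>-230)&(a<-20)&(np.abs(b)<90)&(z>58)&(z<85)
    if m.sum()>3:
        print("handle",m.sum(),np.median(a[m]),b[m].min(),b[m].max(),np.percentile(z[m],[5,50,95]))
    m=(a>190)&(a<275)&(np.abs(b)<60)&(z>20)&(z<50)&(img.max(1)<60)
    if m.sum()>3:
        print("buffer",m.sum(),np.percentile(a[m],[5,25,50,75,95]).round(1),b[m].min(),b[m].max(),np.median(z[m]))
        k=np.polyfit(b[m],a[m],1);print(k)
    for t in ["washer1","roller_housing"]:
        for r in models.spot_point(t,n)[:3]:
            p=ray(c,r["location"],.004)[:2]*1000-o;print(t,round(p@d),round(p@l),round(r["conf"],2))
```

```text
top wall 1 117 79.2 89.0 slope deg -0.64 at0 84.3 z 35.60024976153486
top wall -1 115 -90.4 -82.5 slope deg -0.74 at0 -85.2 z 35.80455998056853
sill 146 [ 3.1  4.   8.8 13.5 14.9] 0.78 15.978409128406867
floor z 11.0404409674697
tray(bin fr) ((-137.12469482421875, 25.045948028564453), (162.22511291503906, 117.29627990722656), 0.054275136440992355) z 46.27797534946077
handle 123 -63.014092217756755 -24.47900650314077 73.73300746713738 [71.00012157 75.32815841 79.73533371]
washer1 -190 -6 0.6
washer1 -260 -40 0.49
washer1 -251 -104 0.45
roller_housing -88 59 0.44
scene wall 1 144 78.0 87.1 slope deg -0.82 at0 84.7 z 31.84622857304109
scene wall -1 131 -90.8 -81.1 slope deg -0.57 at0 -85.1 z 31.428550302391113
sill 75 [-1.3 -0.2  2.9  6.   7.2] 0.8 13.490166531598845
floor z 7.273911806499833
tray(bin fr) ((-140.9803009033203, 24.294437408447266), (162.33016967773438, 117.45457458496094), 0.08609054237604141) z 43.020031136389306
handle 186 -70.13412699526961 -22.521449880231383 74.62287353514687 [62.61230813 71.81360243 74.29150731]
buffer 255 [246.7 248.1 249.2 252.2 260.1] -50.277553842745284 41.012416784886895 38.35682141254004
[1.65420695e-02 2.51020067e+02]
washer1 -188 58 0.62
washer1 -310 33 0.6
washer1 -253 -112 0.6
roller_housing -95 57 0.5
roller_housing 11 -11 0.16
```

```bash
cat >> h.py <<'E'
# nominal bin frame (mm)
YAW=-100.7
BO=None
from scipy.spatial.transform import Rotation as Rn
def rel(pos,yaw=None,st=None,grip=0):
    """row (cm,deg) to bring TCP to world pos [m], tool down with given yaw"""
    s=st or sensors.get_obs()
    r=Rn.from_euler('xyz',s["tcp_rot"],degrees=True)
    # assume commanded orient close to measured
    sh=r.inv().apply(np.array(pos)-s["ee_pos"])*100
    t=np.zeros(3) if yaw is None else (r.inv()*Rn.from_euler('xyz',[-90,0,yaw],degrees=True)).as_rotvec(degrees=True)
    return np.round(np.r_[sh,t],2)
E
python3 - <<'E'
from h import *
d=np.array([np.cos(np.radians(-100.7)),np.sin(np.radians(-100.7))]);l=np.array([-d[1],d[0]])
# bin origin from both cams: a=~11 , b=-0.4 in old frame
t=np.radians(-100);D=np.array([np.cos(t),np.sin(t)]);L=np.array([-D[1],D[0]])
BO=np.array([517,-2])+11*D-.4*L;print("BO",BO,"d",d,"l",l)
P=np.load("P_top.npy").reshape(-1,3)*1000
a=(P[:,:2]-BO)@d;b=(P[:,:2]-BO)@l
for A in range(180,420,40):
    m=(abs(a-A)<10)&(abs(b)<100)&(P[:,2]>60);print(A,np.percentile(P[m,2],98) if m.sum() else None)
T=np.array([517,-2])-139*D+24.7*L; print("tray ctr",T,"bin fr",(T-BO)@d,(T-BO)@l,"handle",T+74*D)
E
```

```text
BO [514.69594694 -12.76342601] d [-0.18566662 -0.9826128 ] l [ 0.9826128  -0.18566662]
180 None
220 147.42552663230867
260 166.6640447859396
300 188.77784651767573
340 210.85074863246126
380 230.8333158045417
tray ctr [565.4618482  130.59916768] bin fr -150.2954521700325 23.26557665319021 handle [552.61188305  57.72339396]
```

Call:
arm_command --rows '[-37.4,-2.6,21.5,0,0,0,1,-37.4,-2.6,21.5,0,0,0,1,-37.4,-2.6,21.5,0,0,0,1,-37.4,-2.6,21.5,0,0,0,1,-37.4,-2.6,21.5,0,0,0,1,-37.4,-2.6,21.5,0,0,0,1,-37.4,-2.6,21.5,0,0,0,1,-37.4,-2.6,21.5,0,0,0,1,-37.4,-2.6,21.5,0,0,0,1,-37.4,-2.6,21.5,0,0,0,1,-37.4,-2.6,21.5,0,0,0,1,-37.4,-2.6,21.5,0,0,0,1]' --force 60

```text
time: 3.5
ee_pos: [0.2509, -0.1175, 0.3306]
tcp_rot: [-89.9, -0.0, -76.0]
wrist_force: [-0.2, -0.6, 0.2]
opening: 0.0853
```

Run:
```python
from h import *
s=sensors.get_obs();print(s["q"].round(1));print(rel([.553,.058,.26],-100.0).tolist())
```

```text
[-25.1 -31.  -16.2 104.6   0.  140.9]
[-9.75, 7.12, 33.53, -0.12, 23.96, 0.01]
```

Call:
arm_command --rows '[-9.75,7,33.5,0,-78,0,1,-9.75,7,33.5,0,-78,0,1,-9.75,7,33.5,0,-78,0,1,-9.75,7,33.5,0,-78,0,1,-9.75,7,33.5,0,-78,0,1,-9.75,7,33.5,0,-78,0,1,-9.75,7,33.5,0,-78,0,1,-9.75,7,33.5,0,-78,0,1,-9.75,7,33.5,0,-78,0,1,-9.75,7,33.5,0,-78,0,1,-9.75,7,33.5,0,-78,0,1,-9.75,7,33.5,0,-78,0,1]'

```text
time: 4.5
ee_pos: [0.5534, 0.0533, 0.259]
tcp_rot: [-90.0, 0.1, 2.0]
wrist_force: [-0.2, 0.4, 0.2]
opening: 0.0853
```

Call:
arm_command --rows '[0,0,0,0,-78,0,1,0,0,0,0,-78,0,1,0,0,0,0,-78,0,1,0,0,0,0,-78,0,1,0,0,0,0,-78,0,1,0,0,0,0,-78,0,1,0,0,0,0,-78,0,1,0,0,0,0,-78,0,1,0,0,0,0,-78,0,1,0,0,0,0,-78,0,1,0,0,0,0,-78,0,1,0,0,0,0,-78,0,1]'

```text
time: 5.5
ee_pos: [0.553, 0.053, 0.26]
tcp_rot: [-90.0, -0.0, 79.7]
wrist_force: [-0.1, 0.2, -0.6]
opening: 0.0852
```

Run:
```python
from h import *
s=sensors.get_obs();print(s["time"],s["q"].round(1),s["ee_pos"],s["tcp_rot"])
c=imaging.camera("wrist");cv2.imwrite("pics/w1.png",c["pixels"]);P=cloud(c)*1000;np.save("P_wrist.npy",P)
for t,h in [("tray_handle",.071),("tray_nose",0),("tray_tail",0)]:
    for r in models.spot_point(t,"wrist")[:2]: print(t,np.round(r["location"]),np.round(ray(c,r["location"],h)*1000,1),round(r["conf"],2))
z=P[...,2]
m=(z>62)&(z<84)&(abs(P[...,0]-553)<70)&(abs(P[...,1]-58)<25)
Q=P[m];print(m.sum(),np.median(Q,0), np.percentile(z[m],[5,95]))
if m.sum()>10: print(cv2.minAreaRect(Q[:,:2].astype(np.float32)))
```

```text
5.5 [ 5.5  5.   5.3 90.2 -0.  15.8] [0.5529616  0.05301943 0.26003433] [-9.00207234e+01 -4.13496914e-04  7.97163695e+01]
tray_handle [262. 179.] [549.7  60.7  71. ] 0.79
tray_nose [257. 165.] [551.5  54.9   0. ] 0.7
tray_tail [386. 166.] [581.4 211.3   0. ] 0.76
979 [546.43580226  61.20855341  74.62073982] [71.70590411 76.25133261]
((551.056884765625, 60.27342224121094), (9.475007057189941, 98.76914978027344), 80.53145599365234)
```

View pics/w1.png

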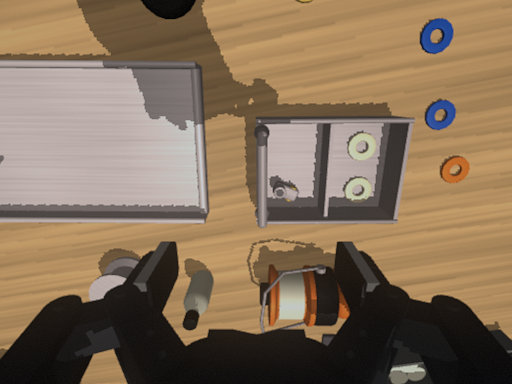

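The wrist view shows the handle bar at about (262,178), two cream washers in the rear half at (360,145) and (357,188), the housing at (285,190), and the sill at column 200.

Run:
```python
from h import *
P=np.load("P_wrist.npy").reshape(-1,3)
BO=np.array([514.7,-12.8]);t=np.radians(-100.7);d=np.array([np.cos(t),np.sin(t)]);l=np.array([-d[1],d[0]])
a=(P[:,:2]-BO)@d;b=(P[:,:2]-BO)@l;z=P[:,2]
for s in (1,-1):
    m=(a>10)&(a<130)&(np.abs(s*b-85)<15)&(z>28)&(z<38)
    if m.sum()>20:
        k=np.polyfit(a[m],b[m],1);print("wall",s,m.sum(),np.percentile(b[m],[2,98]).round(1),np.degrees(k[0]).round(2),k[1].round(1),np.median(z[m]))
m=(np.abs(b)<70)&(a>-25)&(a<15)&(z>12.5)&(z<24);k=np.polyfit(b[m],a[m],1);print("sill",m.sum(),np.percentile(a[m],[1,5,50,95,99]).round(1),np.degrees(k[0]).round(2),np.median(z[m]))
m=(np.abs(b)<60)&(a>30)&(a<100);print("floor",np.median(z[m]))
m=(a>-260)&(a<-40)&(b>-60)&(b<110)&(z>40)&(z<52);r=cv2.minAreaRect(np.c_[a[m],b[m]].astype(np.float32));print("tray",r,np.median(z[m]))
m=(a>-100)&(a<-40)&(z>70)&(z<80)&(abs(b)<90);r=cv2.minAreaRect(np.c_[a[m],b[m]].astype(np.float32));print("handle",r)
m=(a<-30)&(a>-45)&(abs(b)<60);print("counter",np.median(z[m]))
```

```text
wall 1 598 [79.6 86.1] 0.12 82.1 34.29600195553789
wall -1 939 [-89.8 -83.2] 0.16 -86.5 34.19703627145859
sill 955 [-11.7 -11.1  -7.4  -2.9  -2.4] -0.13 14.796175640859166
floor 9.453809379067756
tray ((-152.0297088623047, 21.88678741455078), (162.88792419433594, 117.22332763671875), 0.6978919506072998) 45.75409862636276
handle ((-78.55315399169922, 22.157512664794922), (9.475008010864258, 98.7691421508789), 1.2314605712890625)
counter 262.40602374098546
```

Run:
```python
from h import *
print(rel([.5515,.0595,.127],80.0).tolist())
```

```text
[0.57, 13.3, 0.26, 0.01, -0.61, -0.0]
```

Call:
arm_command --rows '[0.57,3,0.26,0,-0.3,0,1,0.57,6,0.26,0,-0.3,0,1,0.57,9,0.26,0,-0.3,0,1,0.57,11.5,0.26,0,-0.3,0,1,0.57,13.3,0.26,0,-0.3,0,1,0.57,13.3,0.26,0,-0.3,0,1,0.57,13.3,0.26,0,-0.3,0,0.2,0.57,13.3,0.26,0,-0.3,0,0,0.57,13.3,0.26,0,-0.3,0,-0.2,0.57,13.3,0.26,0,-0.3,0,-0.4,0.57,13.3,0.26,0,-0.3,0,-0.5,0.57,13.3,0.26,0,-0.3,0,-0.5]' --force 40

```text
time: 6.7
ee_pos: [0.5517, 0.0599, 0.1276]
tcp_rot: [-90.1, -0.0, 80.0]
wrist_force: [0.2, 0.0, -0.5]
opening: 0.0212
```

Run:
```python
from h import *
s=sensors.get_obs();print(s["time"],s["ee_pos"],s["tcp_rot"],s["opening"],s["wrist_force"])
for n in ["wrist","scene"]:
  c=imaging.camera(n);cv2.imwrite(f"pics/{n}2.png",c["pixels"])
cv2.imwrite("pics/s2.png",cv2.resize(c["pixels"][120:290,220:400],None,fx=3.3,fy=3.3))
```

```text
6.7 [0.55168858 0.05992945 0.12755644] [-9.00537205e+01 -1.62672071e-02  7.99704541e+01] 0.021189471260883594 [ 0.18231451  0.02425098 -0.50158246]
```

View pics/s2.png

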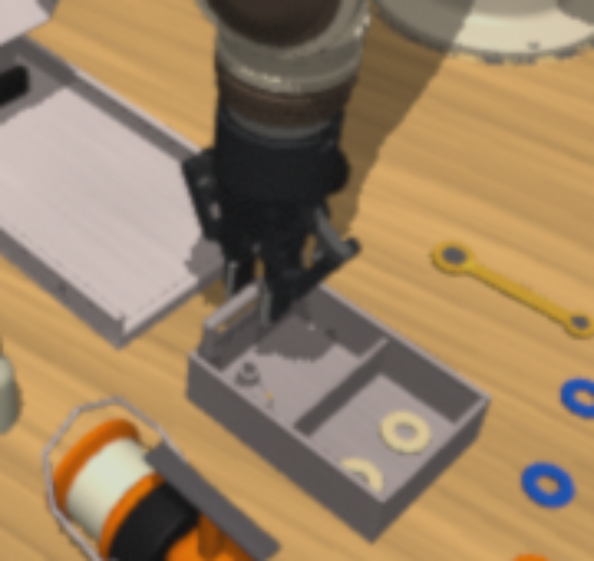

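View pics/wrist2.png

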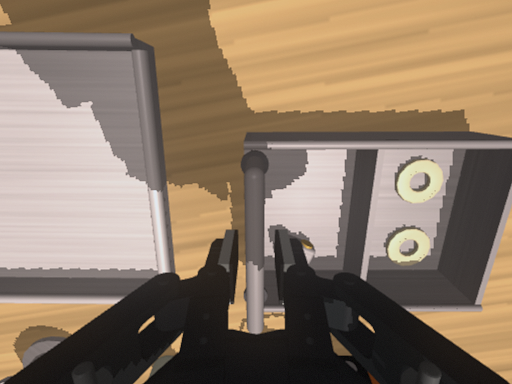

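Call:
arm_command --rows '[0,0,0,0,0,0,-1,0,0,0,0,0,0,-1,0,0,0,0,0,0,-1,0,0,0,0,0,0,-1,0,-0.3,0,0,0,0,-1,0,-0.6,0,0,0,0,-1,0,-0.9,0,0,0,0,-1,0,-1.2,0,0,0,0,-1,0,-1.5,0,0,0,0,-1,0,-1.8,0,0,0,0,-1,0,-2.1,0,0,0,0,-1,0,-2.4,0,0,0,0,-1]' --force 35

```text
time: 7.8
ee_pos: [0.5514, 0.0599, 0.1511]
tcp_rot: [-90.0, 0.0, 80.0]
wrist_force: [0.7, 0.4, -5.5]
opening: 0.0085
```

```bash
cat >> h.py <<'E'
BO=np.array([513.5,-11.]);YAW=-100.6
_t=np.radians(YAW);d=np.array([np.cos(_t),np.sin(_t)]);l=np.array([-d[1],d[0]])
def st():
    s=sensors.get_obs();p=s["ee_pos"]*1000;f=s["wrist_force"]
    print("t",round(s["time"],2),"bin xy",((p[:2]-BO)@d).round(1),((p[:2]-BO)@l).round(1),"z",p[2].round(1),"yaw",s["tcp_rot"].round(2),"open",round(s["opening"]*1000,1),"F bin",(f[:2]@d).round(2),(f[:2]@l).round(2),f[2].round(2))
    return s
E
python3 - <<'E'
from h import *
st()
c=imaging.camera("scene")
cv2.imwrite("pics/s3.png",cv2.resize(c["pixels"][120:290,220:400],None,fx=3.3,fy=3.3))
E
```

```text
t 7.8 bin xy -76.6 24.2 z 151.1 yaw [-90.     0.    79.98] open 8.5 F bin -0.54 0.6 -5.5
```

View pics/s3.png

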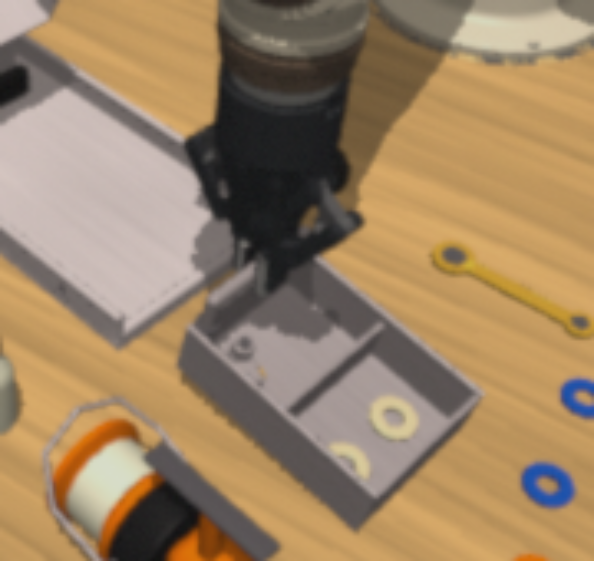

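```bash
cat >> h.py <<'E'
def traytilt(cam="scene",amin=-260,amax=60,show=True):
    """fit tray floor plane-ish: print wall-top z profile along bin x at left wall"""
    c=imaging.camera(cam);P=cloud(c)*1000
    a=(P[...,:2]-BO)@d;b=(P[...,:2]-BO)@l;z=P[...,2]
    return c,a,b,z
E
python3 - <<'E'
from h import *
st()
c,a,b,z=traytilt()
tab=[]
for A in range(-240,-40,15):
    m=(abs(a-A)<6)&(b<90)&(b>-60)&(z>5)&(z<110)
    m2=m&(b<60)&(b>-20)&(z<40)
    print(A,"ztop95",np.percentile(z[m],97).round(1) if m.sum() else None,"interior low",np.percentile(z[m2],15).round(1) if m2.sum()>5 else None)
E
```

```text
t 7.85 bin xy -76.7 24.4 z 151.8 yaw [-90.04  -0.    79.98] open 8.3 F bin 0.22 -0.67 -5.44
-240 ztop95 None interior low None
-225 ztop95 44.7 interior low 7.9
-210 ztop95 47.3 interior low None
-195 ztop95 49.4 interior low 5.8
-180 ztop95 51.6 interior low 7.3
-165 ztop95 53.8 interior low 9.2
-150 ztop95 56.6 interior low 11.9
-135 ztop95 60.3 interior low 16.7
-120 ztop95 61.4 interior low 16.3
-105 ztop95 63.9 interior low 19.0
-90 ztop95 104.8 interior low 21.1
-75 ztop95 104.2 interior low 23.9
-60 ztop95 105.4 interior low 26.3
-45 ztop95 None interior low None
```

Call:
arm_command --rows '[-0.5,0,0.18,0,0,0,-1,-1,0,0.37,0,0,0,-1,-1.5,0,0.55,0,0.1,0,-1,-2,0,0.73,0,0.2,0,-1,-2.5,0,0.92,0,0.3,0,-1,-3,0,1.1,0,0.4,0,-1,-3.5,0,1.28,0,0.5,0,-1,-4,0,1.47,0,0.6,0,-1,-4.5,0,1.65,0,0.6,0,-1,-5,0,1.85,0,0.6,0,-1,-5,0,1.85,0,0.6,0,-1,-5,0,1.85,0,0.6,0,-1]' --force 45

```text
time: 8.9
ee_pos: [0.5244, 0.0134, 0.1511]
tcp_rot: [-90.0, 0.0, 79.3]
wrist_force: [-1.6, -1.3, -3.7]
opening: 0.0082
```

```bash
cat >> h.py <<'E'
def trayrect(cam="top",amin=-260,amax=260):
    c,a,b,z=traytilt(cam)
    f=models.search_frame("tray",cam)
    if f:
        u0,v0,w,h=f[0]["extent"];print("ext",np.round(f[0]["extent"]),f[0]["conf"])
    return c,a,b,z
E
python3 - <<'E'
from h import *
st()
c=imaging.camera("wrist");cv2.imwrite("pics/w4.png",c["pixels"])
c=imaging.camera("top")
cv2.imwrite("pics/t4.png",cv2.resize(c["pixels"][150:290,150:350],None,fx=4,fy=4))
E
```

```text
t 8.9 bin xy -26.0 6.2 z 151.1 yaw [-9.002e+01  3.000e-02  7.935e+01] open 8.2 F bin 1.53 -1.36 -3.65
```

View pics/w4.png

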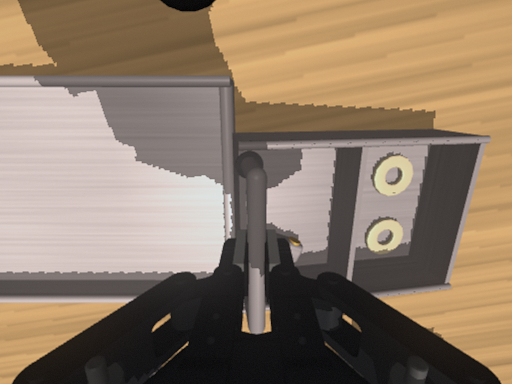

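View pics/t4.png

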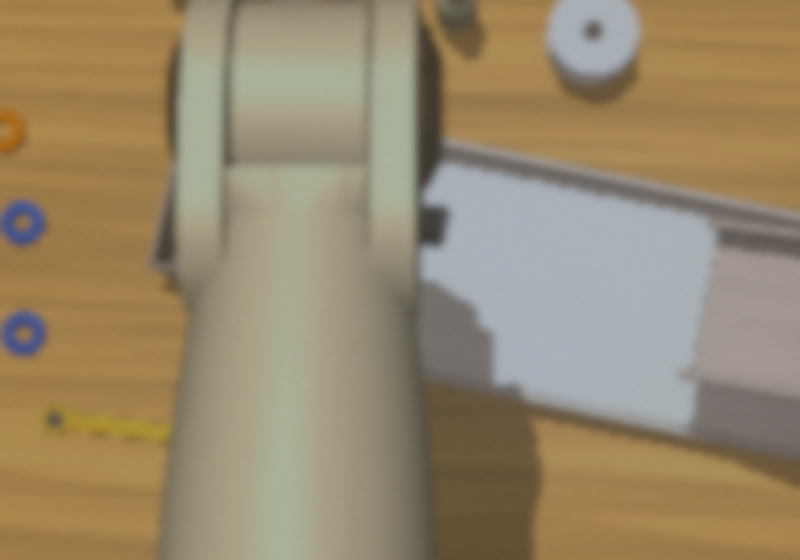

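```bash
cat >> h.py <<'E'
def wristfit(amin,amax,zlo,zhi):
    c,a,b,z=traytilt("wrist")
    v,u=np.mgrid[0:384,0:512]
    # tray -y side wall top: for each a-slice the lowest b among elevated pts
    A=[];B=[];Z=[]
    for x in np.arange(amin,amax,5):
        m=(abs(a-x)<3)&(z>zlo+0.158*0)&(z<zhi)&(b>-75)&(b<10)
        if m.sum()>5:
            i=np.argsort(b[m])[:5];A.append(x);B.append(np.median(b[m][i]));Z.append(np.median(z[m][i]))
    for r in zip(A,B,Z): print(np.round(r,1).tolist(),end=" ")
    k=np.polyfit(A,B,1);print("\nyaw dev deg",np.degrees(k[0]).round(2))
E
python3 - <<'E'
from h import *
st();wristfit(-160,-30,38,85)
c,a,b,z=traytilt("wrist")
m=(abs(b)<0)|((b<-65)&(b>-80)&(abs(a)<40));
m=(b<-20)&(b>-75)&(a>-20)&(a<10)&(z>11)&(z<24);print("sill",np.percentile(a[m],[2,50,98]).round(1),np.median(z[m]))
m=(a>15)&(a<100)&(b<-75)&(b>-95)&(z>28)&(z<38);print("wall",np.percentile(b[m],[2,98]).round(1))
E
```

```text
t 9.0 bin xy -26.4 6.3 z 151.1 yaw [-9.002e+01  1.000e-02  7.937e+01] open 8.1 F bin 2.52 0.14 -3.62
[-160.0, -52.0, 46.9] [-155.0, -51.7, 48.6] [-150.0, -51.9, 49.6] [-145.0, -51.9, 50.0] [-140.0, -52.0, 50.5] [-135.0, -52.0, 50.4] [-130.0, -51.7, 53.0] [-125.0, -51.8, 53.8] [-120.0, -51.9, 54.4] [-115.0, -52.0, 54.8] [-110.0, -52.0, 55.0] [-105.0, -51.9, 55.3] [-100.0, -51.8, 57.8] [-95.0, -51.8, 57.9] [-90.0, -51.9, 58.5] [-85.0, -52.0, 59.3] [-80.0, -52.0, 59.5] [-75.0, -51.8, 61.7] [-70.0, -51.8, 61.9] [-65.0, -52.0, 63.1] [-60.0, -52.0, 63.4] [-55.0, -52.0, 63.4] [-50.0, -51.8, 66.0] [-45.0, -51.8, 66.2] [-40.0, -51.9, 66.6] [-35.0, -52.0, 67.4] 
yaw dev deg -0.02
sill [-9.7 -5.3 -0.1] 14.742355688187464
wall [-88.  -82.1]
```

Call:
arm_command --rows '[-0.5,0,0.1,0,0,0,-1,-1,0,0.2,0,0,0,-1,-1.5,0,0.3,0,0,0,-1,-2,0,0.4,0,0,0,-1,-2.4,0,0.5,0,0,0,-1,-2.8,0,0.6,0,0,0,-1,-2.8,0.15,0.6,0,0,0,-1,-2.8,0.3,0.6,0,0,0,-1,-2.8,0.45,0.6,0,0,0,-1,-2.8,0.6,0.6,0,0,0,-1,-2.8,0.6,0.6,0,0,0,-1]'

```text
time: 10.02
ee_pos: [0.5136, -0.0126, 0.1448]
tcp_rot: [-90.0, 0.0, 79.4]
wrist_force: [-0.4, -2.8, -1.9]
opening: 0.0081
```

Run:
```python
from h import *
st();wristfit(-130,0,38,85)
c=imaging.camera("scene")
cv2.imwrite("pics/s5.png",cv2.resize(c["pixels"][120:290,200:400],None,fx=3.3,fy=3.3))
```

```text
t 10.02 bin xy 1.5 0.3 z 144.8 yaw [-9.001e+01  2.000e-02  7.938e+01] open 8.1 F bin 2.84 0.1 -1.88
[-130.0, -57.9, 47.7] [-125.0, -57.9, 48.2] [-120.0, -58.0, 48.8] [-115.0, -57.9, 48.3] [-110.0, -57.6, 50.3] [-105.0, -57.7, 50.8] [-100.0, -57.8, 51.4] [-95.0, -57.8, 51.5] [-90.0, -57.9, 52.1] [-85.0, -58.0, 53.1] [-80.0, -58.0, 52.8] [-75.0, -57.6, 54.4] [-70.0, -57.8, 55.3] [-65.0, -57.7, 55.3] [-60.0, -57.8, 55.7] [-55.0, -57.8, 55.9] [-50.0, -57.9, 56.4] [-45.0, -58.0, 57.0] [-40.0, -57.8, 58.9] [-35.0, -57.8, 59.4] [-30.0, -57.9, 59.9] [-25.0, -57.8, 59.8] [-20.0, -57.9, 60.4] [-15.0, -57.9, 60.4] [-10.0, -58.0, 60.6] [-5.0, -57.7, 62.6] 
yaw dev deg 0.0
```

View pics/s5.png

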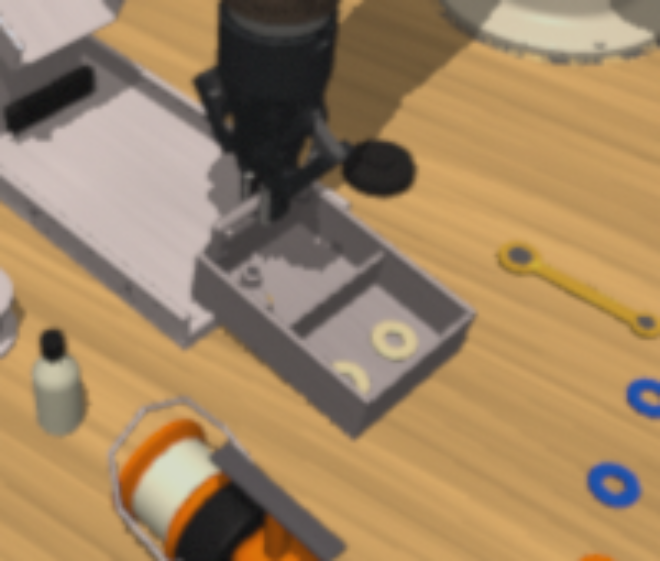

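Run:
```python
import numpy as np
from scipy.optimize import brentq
def f(s):
    p=np.arctan2(11,s)+np.arcsin(5/np.hypot(s,11));return p,-5-s+154*np.cos(p)-71*np.sin(p),154*np.sin(p)+71*np.cos(p)
for X in (1.5,10,20,30,40,50,60,65,70,75,80):
    s=brentq(lambda s:f(s)[1]-X,30,170);p,x,z=f(s)
    print(X,"s",round(s,1),"phi",round(np.degrees(p),1),"TCPz",round(z+56.6,1),"nose x",round(-5-s+160*np.cos(p),1))
# tipped: nose on floor z=10, bead tangent; nose-bead distance n
for n in (75,85,95,105,110):
    # angle nose-down: line from nose (0,10) back over bead center at distance n, z=11,r=5
    p=np.arctan2(1,n)+np.arcsin(5/np.hypot(n,1));print("n",n,np.degrees(p).round(2),"handle z rel",10+6*np.sin(p)+71*np.cos(p)+56.6,"handle x rel nose",-6*np.cos(p)+71*np.sin(p))
```

```text
1.5 s 138.3 phi 6.6 TCPz 144.9 nose x 15.6
10 s 129.1 phi 7.1 TCPz 146.0 nose x 24.7
20 s 118.0 phi 7.7 TCPz 147.7 nose x 35.5
30 s 106.7 phi 8.6 TCPz 149.7 nose x 46.5
40 s 95.0 phi 9.6 TCPz 152.3 nose x 57.8
50 s 82.6 phi 11.0 TCPz 155.8 nose x 69.5
60 s 68.7 phi 13.2 TCPz 160.9 nose x 82.1Traceback (most recent call last):
  File "<stdin>", line 6, in <module>
    r = _zeros._brentq(f, a, b, xtol, rtol, maxiter, args, full_output, disp)
ValueError: f(a) and f(b) must have different signs
```

Call:
arm_command --rows '[-0.5,-0.15,0,0,0,0,-1,-1,-0.2,0,0,0,0,-1,-1.5,-0.28,0,0,0,0,-1,-2,-0.37,0,0,0,0,-1,-2.6,-0.48,0,0,0,0,-1,-3.2,-0.62,0,0,0,0,-1,-3.8,-0.78,0,0,0,0,-1,-4.4,-0.98,0,0,0,0,-1,-5,-1.2,0,0,0,0,-1,-5.4,-1.4,0,0,0,0,-1,-5.8,-1.65,0,0,0,0,-1,-5.8,-1.65,0,0,0,0,-1]'

```text
time: 11.12
ee_pos: [0.5028, -0.0704, 0.1621]
tcp_rot: [-90.0, 0.0, 79.3]
wrist_force: [-0.1, -1.9, -3.5]
opening: 0.0085
```

Run:
```python
from h import *
st();wristfit(-100,50,38,95)
c=imaging.camera("scene")
cv2.imwrite("pics/s6.png",cv2.resize(c["pixels"][100:270,200:400],None,fx=3.3,fy=3.3))
```

```text
t 11.12 bin xy 60.3 0.4 z 162.1 yaw [-9.005e+01  3.000e-02  7.934e+01] open 8.5 F bin 1.9 0.27 -3.51
[-85.0, -57.6, 45.2] [-80.0, -57.6, 45.5] [-75.0, -57.9, 47.2] [-70.0, -57.9, 47.3] [-65.0, -57.9, 47.9] [-60.0, -57.6, 50.6] [-55.0, -57.8, 51.8] [-50.0, -57.9, 52.5] [-45.0, -58.0, 53.1] [-40.0, -57.7, 56.0] [-35.0, -57.7, 56.3] [-30.0, -57.9, 57.3] [-25.0, -57.9, 57.8] [-20.0, -57.6, 60.0] [-15.0, -57.8, 61.3] [-10.0, -57.9, 62.4] [-5.0, -57.9, 62.6] [0.0, -57.7, 64.9] [5.0, -57.7, 65.3] [10.0, -57.9, 66.6] [15.0, -57.7, 69.0] [20.0, -57.8, 70.0] [25.0, -57.9, 70.5] [30.0, -57.7, 73.1] [35.0, -57.7, 73.4] [40.0, -57.8, 74.2] [45.0, -57.8, 74.2] 
yaw dev deg -0.01
```

View pics/s6.png

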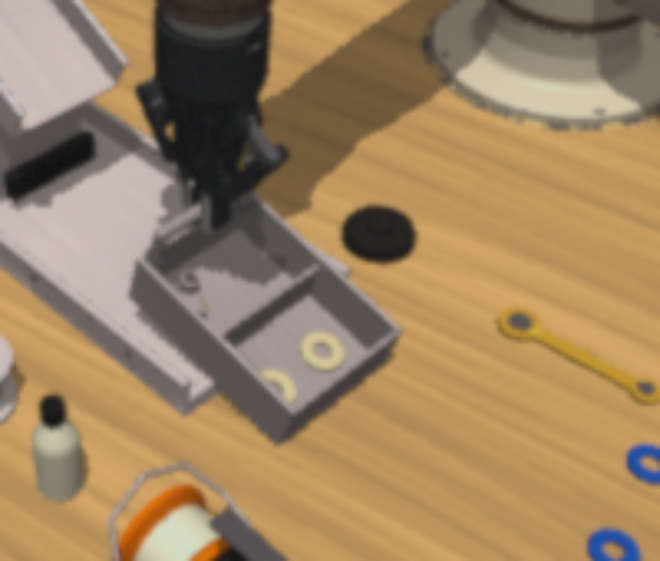

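Call:
arm_command --rows '[-0.4,0.25,0,0,0,0,-1,-0.75,0.5,0,0,0,0,-1,-1.1,0.75,0,0,0,0,-1,-1.45,1.0,0,0,0,0,-1,-1.8,1.3,0,0,0,0,-1,-2.1,1.55,0,0,0,0,-1,-2.4,1.8,0,0,0,0,-1,-2.7,2.05,0,0,0,0,-1,-3,2.25,0,0,0,0,-1,-3.3,2.3,0,0,0,0,-1,-3.6,2.3,0,0,0,0,-1,-3.6,2.3,0,0,0,0,-1]'

```text
time: 12.22
ee_pos: [0.4963, -0.1054, 0.1387]
tcp_rot: [-90.0, -0.0, 79.4]
wrist_force: [1.1, 3.1, 1.1]
opening: 0.0081
```

Run:
```python
from h import *
st();wristfit(-50,80,30,75)
c=imaging.camera("scene")
cv2.imwrite("pics/s7.png",cv2.resize(c["pixels"][90:260,180:380],None,fx=3.3,fy=3.3))
```

```text
t 12.22 bin xy 95.9 0.4 z 138.7 yaw [-90.05  -0.    79.37] open 8.1 F bin -3.22 0.5 1.12
[-50.0, -57.5, 40.8] [-45.0, -57.6, 41.0] [-40.0, -57.8, 62.1] [-35.0, -57.9, 62.9] [-30.0, -58.0, 63.5] [-25.0, -58.0, 63.0] [-20.0, -58.0, 63.1] [-15.0, -58.0, 63.2] [-10.0, -57.9, 62.8] [-5.0, -57.8, 61.9] [0.0, -57.8, 62.0] [5.0, -57.8, 61.5] [10.0, -57.6, 60.5] [15.0, -57.6, 60.6] [20.0, -57.7, 61.1] [25.0, -57.7, 60.5] [30.0, -57.9, 58.9] [35.0, -57.9, 58.9] [40.0, -57.8, 58.4] [45.0, -57.9, 58.9] [50.0, -57.8, 58.4] [55.0, -57.8, 58.4] [60.0, -57.8, 58.1] [65.0, -57.7, 57.5] [70.0, -57.7, 57.7] [75.0, -57.7, 57.7] 
yaw dev deg 0.03
```

View pics/s7.png

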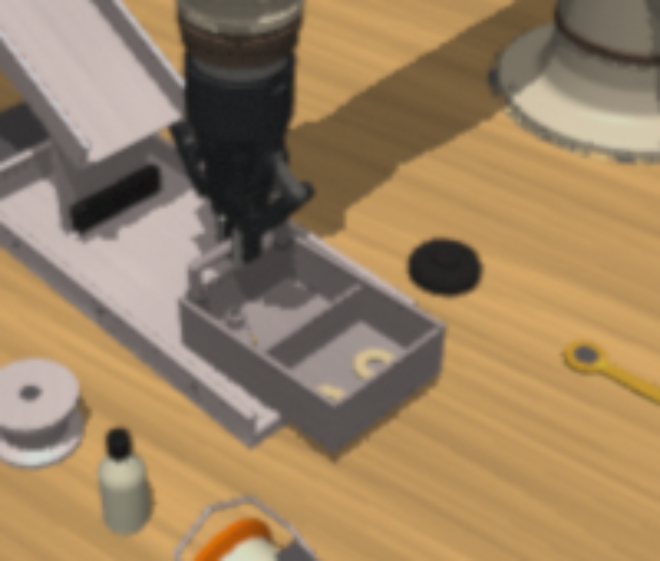

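Call:
arm_command --rows '[-0.5,0.05,0,0,0,0,-1,-1,0.05,0,0,0,0,-1,-1.5,0.05,0,0,0,0,-1,-1.5,0.05,0,0,0,0,-1,-1.5,0.05,0,0,0,0,-0.7,-1.5,0.05,0,0,0,0,-0.4,-1.5,0.05,0,0,0,0,-0.2,-1.5,0.05,0,0,0,0,0,-1.5,0.05,0,0,0,0,0,-1.5,-1,0,0,0,0,0,-1.5,-3,0,0,0,0,0,-1.5,-6,0,0,0,0,0]'

```text
time: 13.32
ee_pos: [0.4924, -0.1195, 0.1975]
tcp_rot: [-89.8, -0.0, 79.4]
wrist_force: [-0.3, 0.2, 0.1]
opening: 0.0428
```

Run:
```python
from h import *
st()
c=imaging.camera("wrist");cv2.imwrite("pics/w8.png",c["pixels"])
c=imaging.camera("scene")
cv2.imwrite("pics/s8.png",cv2.resize(c["pixels"][90:260,180:380],None,fx=3.3,fy=3.3))
```

```text
t 13.32 bin xy 110.5 -0.8 z 197.5 yaw [-89.77  -0.    79.38] open 42.8 F bin -0.19 -0.35 0.07
```

View pics/s8.png

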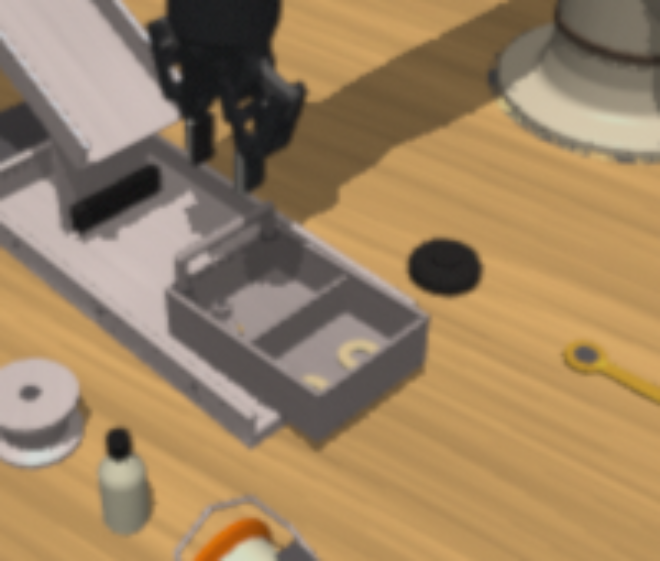

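View pics/w8.png

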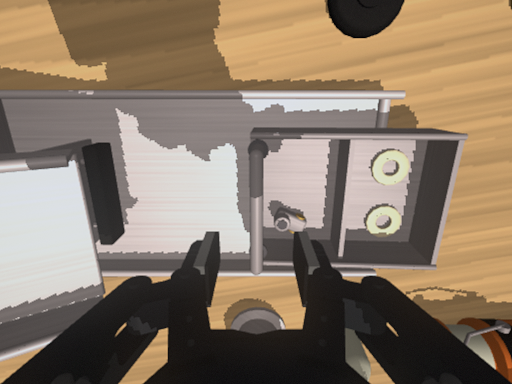

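Call:
arm_command --rows '[0,-3,0,0,-2,0,0.2,2,-4,0,0,-10,0,0.5,5,-4,0,0,-20,0,1,8,-4,0,0,-27,0,1,11,-4,0,0,-34,0,1,14,-4,0,0,-41,0,1,17,-4,0,0,-48,0,1,19,-4,0,0,-55,0,1,20,-4,0,0,-62,0,1,20,-4,0,0,-69,0,1,20,-4,0,0,-76,0,1,20,-4,0,0,-83,0,1]'

```text
time: 14.42
ee_pos: [0.5302, 0.0773, 0.2387]
tcp_rot: [-90.0, 0.0, 160.6]
wrist_force: [-0.1, -0.6, 0.2]
opening: 0.0853
```

Run:
```python
from h import *
s=st();print(s["q"].round(1))
x,y=BO+(-90)*d+0*l
print(rel([x/1000,y/1000,.238],YAW-90+360).tolist())
c=imaging.camera("wrist");cv2.imwrite("pics/w9.png",c["pixels"])
P=cloud(c)*1000;a=(P[...,:2]-BO)@d;b=(P[...,:2]-BO)@l;z=P[...,2]
im=c["pixels"].max(2)
m=(a>205)&(a<275)&(abs(b)<60)&(z>15)&(z<55)&(im<60);print("buf",m.sum(),np.percentile(a[m],[2,10,50,90]).round(1) if m.sum() else 0)
for y0 in (-40,-20,0,20,40):
    m=(abs(b-y0)<8)&(z>40)&(z<75)&(a<20)&(a>-80);print(y0,"rear top a",np.percentile(a[m],[1,50]).round(1) if m.sum() else 0,np.median(z[m]).round(1) if m.sum() else 0)
m=(b>-80)&(b<80)&(z>40)&(z<72)&(a>-80)&(a<125);r=cv2.minAreaRect(np.c_[a[m],b[m]].astype(np.float32));print(r)
```

```text
t 14.42 bin xy -89.9 0.2 z 238.7 yaw [-8.9990e+01  1.0000e-02  1.6056e+02] open 85.3 F bin 0.63 0.04 0.17
[  8.3   2.2  -0.1  87.7  -0.  -62.3]
[0.02, 0.07, -0.01, -0.01, -8.84, -0.01]
buf 0 0
-40 rear top a [-44.9 -42.2] 62.2
-20 rear top a [-44.9 -42.1] 62.3
0 rear top a [-44.9 -42.3] 62.2
20 rear top a [-44.9 -42.3] 62.2
40 rear top a [-44.9 -42.2] 62.3
((16.65414810180664, 0.9162940979003906), (117.53644561767578, 123.47146606445312), 89.93254089355469)
```

View pics/w9.png

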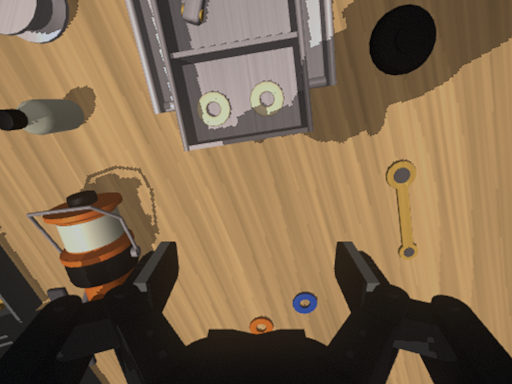

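Run:
```python
from h import *
for n in ("wrist","top","scene"):
    c=imaging.camera(n)
    P=cloud(c)*1000;a=(P[...,:2]-BO)@d;b=(P[...,:2]-BO)@l;z=P[...,2]
    for A in range(-140,-20,15):
        m=(abs(a-A)<8)&(b>50)&(b<200)&(z>15)&(z<125);print(n,A,np.percentile(b[m],[1,5]).round(0) if m.sum()>20 else None)
```

```text
wrist -140 [144. 150.]
wrist -125 [143. 155.]
wrist -110 [142. 144.]
wrist -95 [144. 149.]
wrist -80 [151. 155.]
wrist -65 None
wrist -50 [50. 50.]
wrist -35 [50. 51.]
top -140 None
top -125 [167. 172.]
top -110 [145. 159.]
top -95 [146. 151.]
top -80 [152. 154.]
top -65 None
top -50 None
top -35 [51. 52.]
scene -140 [178. 178.]
scene -125 [144. 145.]
scene -110 [143. 144.]
scene -95 [147. 150.]
scene -80 [153. 155.]
scene -65 None
scene -50 [50. 52.]
scene -35 [56. 57.]
```

Call:
arm_command --rows '[0,3,0,0,-4,0,1,0,6,0,0,-8.8,0,1,0,9,0,0,-8.8,0,1,0,12,0,0,-8.8,0,1,0,13.8,0,0,-8.8,0,1,0,14.4,0,0,-8.8,0,1,0,14.4,0,0,-8.8,0,1,0,14.4,0,0,-8.8,0,1]'

```text
time: 15.28
ee_pos: [0.5306, 0.0769, 0.0954]
tcp_rot: [-90.0, 0.0, 168.9]
wrist_force: [0.1, -0.4, 0.7]
opening: 0.0852
```

Run:
```python
from h import *
s=st()
for n in ("scene","wrist"):
    c=imaging.camera(n);cv2.imwrite(f"pics/{n}10.png",c["pixels"])
    if n=="scene": cv2.imwrite("pics/s10.png",cv2.resize(c["pixels"][90:290,180:400],None,fx=3.3,fy=3.3))
```

```text
t 15.28 bin xy -89.5 0.7 z 95.4 yaw [-9.0010e+01  5.0000e-02  1.6886e+02] open 85.2 F bin 0.4 0.21 0.65
```

View pics/s10.png

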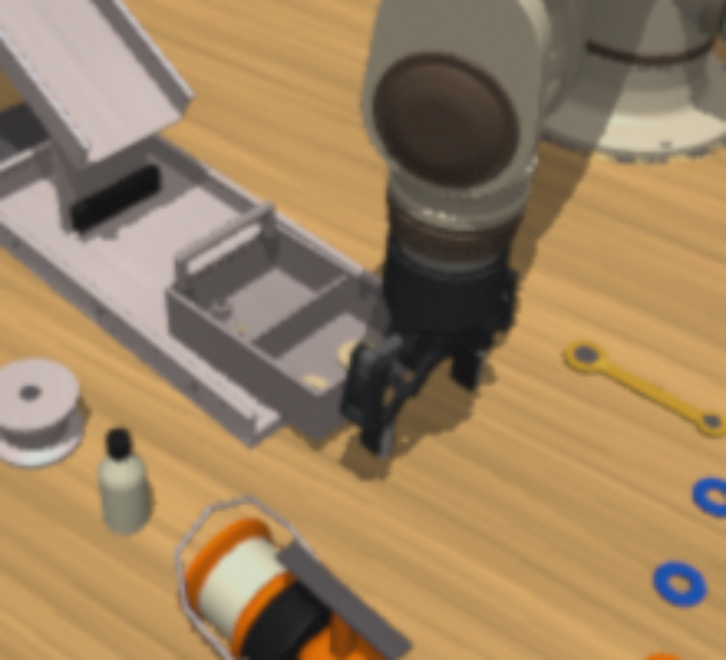

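View pics/wrist10.png

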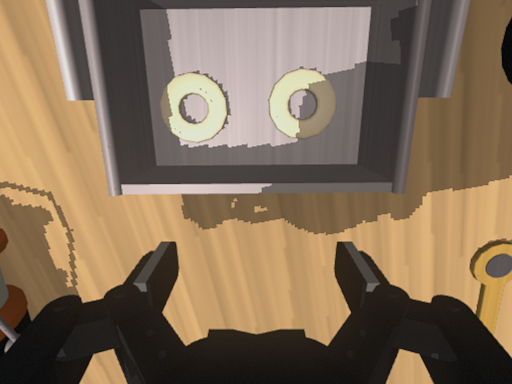

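Call:
arm_command --rows '[0,0,1,0,-0.5,0,1,0,0,2,0,-0.5,0,1,0,0,2.5,0,-0.5,0,1,0,0,2.9,0,-0.5,0,1,0,0,3.2,0,-0.5,0,1,0,0,3.5,0,-0.5,0,1,0,0,3.8,0,-0.5,0,1,0,0,4.1,0,-0.5,0,1,0,0,4.4,0,-0.5,0,1,0,0,4.7,0,-0.5,0,1,0,0,5,0,-0.5,0,1,0,0,5.3,0,-0.5,0,1]'

```text
time: 16.38
ee_pos: [0.5198, 0.0246, 0.0941]
tcp_rot: [-90.0, -0.0, 169.5]
wrist_force: [0.1, 2.2, -1.4]
opening: 0.0856
```

Run:
```python
from h import *
s=st()
for n in ("scene","wrist"):
    c=imaging.camera(n);cv2.imwrite(f"pics/{n}11.png",c["pixels"])
    P=cloud(c)*1000;a=(P[...,:2]-BO)@d;b=(P[...,:2]-BO)@l;z=P[...,2]
    for y0 in (-45,-20,0,20,45):
        m=(abs(b-y0)<8)&(z>50)&(z<75)&(a<20)&(a>-80);print(n,y0,"rear top a",np.percentile(a[m],[1,50]).round(1) if m.sum() else 0,np.median(z[m]).round(1) if m.sum() else 0)
```

```text
t 16.38 bin xy -36.2 -0.3 z 94.1 yaw [-8.9990e+01 -3.0000e-02  1.6946e+02] open 85.6 F bin -2.21 -0.32 -1.44
scene -45 rear top a [-49.4 -40.6] 61.7
scene -20 rear top a [-28.2 -26.2] 53.8
scene 0 rear top a 0 0
scene 20 rear top a [-24.4 -23. ] 59.3
scene 45 rear top a [-49.6 -48.1] 60.0
wrist -45 rear top a [-46.1 -25.2] 61.5
wrist -20 rear top a [-24.5 -20.6] 59.9
wrist 0 rear top a [-24.4 -20.7] 59.9
wrist 20 rear top a [-24.4 -20.7] 59.9
wrist 45 rear top a [-45.9 -25.4] 61.5
```

View pics/wrist11.png

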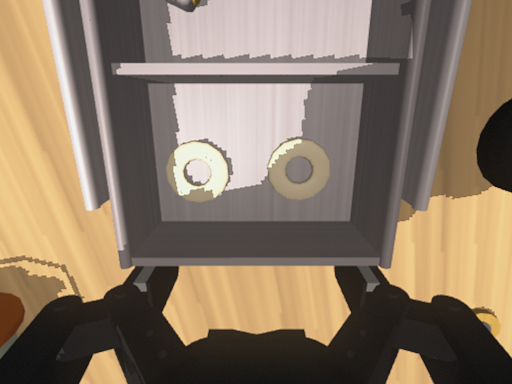

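Call:
arm_command --rows '[0,0,0.3,0,0,0,1,0,0,0.6,0,0,0,1,0,0,0.9,0,0,0,1,0,0,1.2,0,0,0,1,0,0,1.5,0,0,0,1,0,0,1.8,0,0,0,1,0,0,2.1,0,0,0,1,0,0,2.4,0,0,0,1,0,0,2.7,0,0,0,1,0,0,3,0,0,0,1,0,0,3.3,0,0,0,1,0,0,3.6,0,0,0,1]'

```text
time: 17.48
ee_pos: [0.5135, -0.0108, 0.0944]
tcp_rot: [-90.0, 0.0, 169.5]
wrist_force: [-0.0, 3.4, -1.8]
opening: 0.0852
```

Call:
arm_command --rows '[0,0,0.3,0,0,0,1,0,0,0.6,0,0,0,1,0,0,0.9,0,0,0,1,0,0,1.2,0,0,0,1,0,0,1.5,0,0,0,1,0,0,1.8,0,0,0,1,0,0,2.1,0,0,0,1,0,0,2.4,0,0,0,1,0,0,2.7,0,0,0,1,0,0,3,0,0,0,1,0,0,3.2,0,0,0,1,0,0,3.4,0,0,0,1]'

```text
time: 18.48
ee_pos: [0.5073, -0.0442, 0.0944]
tcp_rot: [-90.0, 0.0, 169.5]
wrist_force: [1.1, 4.4, -1.0]
opening: 0.0855
```

Run:
```python
from h import *
s=st()
for n in ("scene","wrist"):
    c=imaging.camera(n);cv2.imwrite(f"pics/{n}12.png",c["pixels"])
    if n=="scene": cv2.imwrite("pics/s12.png",cv2.resize(c["pixels"][80:260,140:360],None,fx=3.3,fy=3.3))
    P=cloud(c)*1000;a=(P[...,:2]-BO)@d;b=(P[...,:2]-BO)@l;z=P[...,2]
    for y0 in (-45,-20,0,20,45):
        m=(abs(b-y0)<8)&(z>45)&(z<66)&(a<60)&(a>35);print(n,y0,"rear top a",np.percentile(a[m],[1,50]).round(1) if m.sum() else 0,np.median(z[m]).round(1) if m.sum() else 0)
    im=c["pixels"].max(2)
    m=(a>205)&(a<275)&(abs(b)<50)&(z>18)&(z<55)&(im<60);print("buf",m.sum(),np.percentile(a[m],[2,10,50,90]).round(1) if m.sum() else 0)
    m=(a>150)&(a<225)&(abs(b)<35)&(z>66)&(z<90);print("bar",m.sum(),np.median(a[m]) if m.sum() else 0)
```

```text
t 18.48 bin xy 33.7 -0.0 z 94.4 yaw [-90.     0.   169.46] open 85.5 F bin -4.53 0.23 -1.0
scene -45 rear top a [35.3 40.4] 53.1
scene -20 rear top a [41.6 44.1] 50.4
scene 0 rear top a [41.9 43.4] 49.5
scene 20 rear top a [41.  42.9] 49.9
scene 45 rear top a 0 0
buf 135 [236.7 237.8 240.2 248.6]
bar 86 194.03046401231893
wrist -45 rear top a [35.4 45.5] 54.6
wrist -20 rear top a [44.8 48.3] 53.3
wrist 0 rear top a [44.6 48.3] 53.2
wrist 20 rear top a [44.8 48.3] 53.5
wrist 45 rear top a [35.4 45.3] 54.7
buf 0 0
bar 0 0
```

View pics/s12.png

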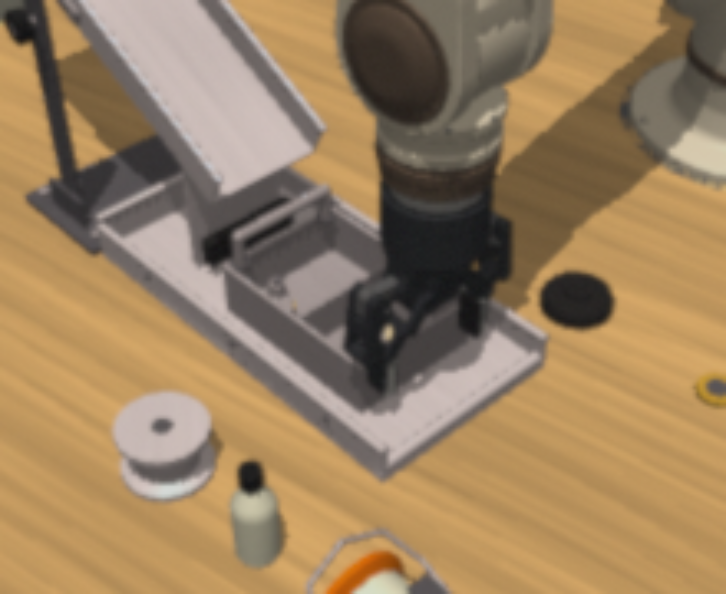

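View pics/wrist12.png

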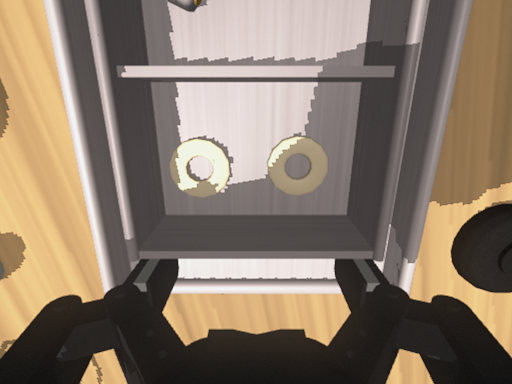

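Call:
arm_command --rows '[0,0,0.25,0,0,0,1,0,0,0.5,0,0,0,1,0,0,0.75,0,0,0,1,0,0,1,0,0,0,1,0,0,1.25,0,0,0,1,0,0,1.5,0,0,0,1,0,0,1.75,0,0,0,1,0,0,2,0,0,0,1,0,0,2.2,0,0,0,1,0,0,2.4,0,0,0,1,0,0,2.5,0,0,0,1,0,0,2.6,0,0,0,1]'

```text
time: 19.58
ee_pos: [0.5025, -0.0696, 0.0944]
tcp_rot: [-90.0, 0.0, 169.5]
wrist_force: [0.8, 5.0, -0.2]
opening: 0.0853
```

Run:
```python
from h import *
s=st()
```

```text
t 19.58 bin xy 59.6 -0.0 z 94.4 yaw [-90.01   0.   169.46] open 85.3 F bin -5.06 -0.12 -0.19
```

Call:
arm_command --rows '[0,0,0.08,0,0,0,1,0,0,0.16,0,0,0,1,0,0,0.24,0,0,0,1,0,0,0.32,0,0,0,1]'

```text
time: 19.92
ee_pos: [0.5019, -0.0726, 0.0944]
tcp_rot: [-90.0, 0.0, 169.5]
wrist_force: [-0.0, 5.0, 0.4]
opening: 0.0849
```

Call:
arm_command --rows '[0,0,0.07,0,0,0,1,0,0,0.14,0,0,0,1,0,0,0.2,0,0,0,1]'

```text
time: 20.17
ee_pos: [0.5016, -0.0746, 0.0944]
tcp_rot: [-90.0, 0.0, 169.5]
wrist_force: [0.6, 4.7, -0.0]
opening: 0.0853
```

Call:
arm_command --rows '[0,0,0.05,0,0,0,1,0,0,0.1,0,0,0,1,0,0,0.15,0,0,0,1]'

```text
time: 20.42
ee_pos: [0.5013, -0.076, 0.0944]
tcp_rot: [-90.0, 0.0, 169.5]
wrist_force: [0.9, 4.8, 0.2]
opening: 0.0854
```

Call:
arm_command --rows '[0,0,0.05,0,0,0,1,0,0,0.1,0,0,0,1]'

```text
time: 20.58
ee_pos: [0.5011, -0.077, 0.0944]
tcp_rot: [-90.0, 0.0, 169.5]
wrist_force: [1.3, 5.5, 0.4]
opening: 0.0855
```

Call:
arm_command --rows '[0,0,0.04,0,0,0,1,0,0,0.08,0,0,0,1]'

```text
time: 20.75
ee_pos: [0.501, -0.0778, 0.0944]
tcp_rot: [-90.0, 0.0, 169.5]
wrist_force: [1.0, 4.4, 0.1]
opening: 0.0857
```

Call:
arm_command --rows '[0,0,0.04,0,0,0,1,0,0,0.08,0,0,0,1]'

```text
time: 20.92
ee_pos: [0.5008, -0.0786, 0.0944]
tcp_rot: [-90.0, -0.0, 169.5]
wrist_force: [0.9, 5.0, -0.3]
opening: 0.0856
```

Call:
arm_command --rows '[0,0,0.04,0,0,0,1,0,0,0.08,0,0,0,1]'

```text
time: 21.08
ee_pos: [0.5007, -0.0794, 0.0944]
tcp_rot: [-90.0, 0.0, 169.5]
wrist_force: [1.8, 6.2, 1.2]
opening: 0.0855
```

Call:
arm_command --rows '[0,0,0.04,0,0,0,1,0,0,0.08,0,0,0,1]'

```text
time: 21.25
ee_pos: [0.5006, -0.08, 0.0944]
tcp_rot: [-90.0, 0.0, 169.5]
wrist_force: [0.8, 6.6, -0.1]
opening: 0.0855
```

Run:
```python
from h import *
s=st()
c=imaging.camera("scene");cv2.imwrite("pics/s13.png",cv2.resize(c["pixels"][110:200,170:270],None,fx=7,fy=6.5,interpolation=cv2.INTER_CUBIC))
```

```text
t 21.25 bin xy 70.2 -0.0 z 94.4 yaw [-90.04   0.   169.48] open 85.5 F bin -6.61 -0.39 -0.05
```

View pics/s13.png

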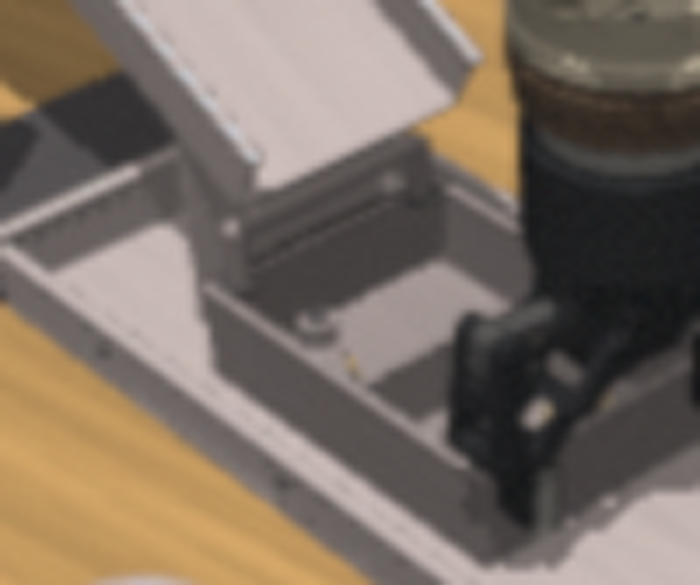

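Call:
arm_command --rows '[0,0,0.03,0,0,0,1,0,0,0.06,0,0,0,1,0,0,0.06,0,0,0,1]'

```text
time: 21.55
ee_pos: [0.5005, -0.0803, 0.0944]
tcp_rot: [-90.1, 0.0, 169.5]
wrist_force: [1.5, 8.2, 1.1]
opening: 0.0856
```

Call:
arm_command --rows '[0,0,0.01,0,0,0,1,0,0,0.01,0,0,0,1]'

```text
time: 21.72
ee_pos: [0.5005, -0.0803, 0.0944]
tcp_rot: [-90.1, 0.0, 169.5]
wrist_force: [0.5, 8.3, 0.5]
opening: 0.0854
```

Contact confirmed: about 8.3 N against roughly 4.8 N of sliding friction, so about 3.5 N on the buffer. Next I back off straight, then go up.

Call:
arm_command --rows '[0,0,-0.1,0,0,0,1,0,0,-0.3,0,0,0,1,0,0,-0.8,0,0,0,1,0,0,-2,0,0,0,1,0,0,-4,0,0,0,1,0,-1,-6,0,0,0,1,0,-4,-8,0,0,0,1,0,-8,-10,0,0,0,1,0,-12,-10,0,0,0,1,0,-14,-10,0,0,0,1,0,-14,-10,0,0,0,1]'

```text
time: 22.63
ee_pos: [0.5202, 0.0187, 0.2401]
tcp_rot: [-90.1, 0.4, 169.5]
wrist_force: [1.0, -0.7, 0.4]
opening: 0.0853
```

Run:
```python
from h import *
s=st()
for n in ("top","scene","wrist"):
    c=imaging.camera(n);cv2.imwrite(f"pics/{n}14.png",c["pixels"])
    if n=="scene": cv2.imwrite("pics/s14.png",cv2.resize(c["pixels"][80:260,140:360],None,fx=3.3,fy=3.3))
    P=cloud(c)*1000;a=(P[...,:2]-BO)@d;b=(P[...,:2]-BO)@l;z=P[...,2]
    A=[];B=[]
    for y0 in range(-50,51,10):
        m=(abs(b-y0)<5)&(z>45)&(z<66)&(a<120)&(a>65)
        if m.sum()>3:A.append(np.percentile(a[m],3));B.append(y0)
    if len(A)>3: print(n,"rear",np.round(A,1),"skew deg",np.degrees(np.polyfit(B,A,1)[0]).round(2))
    for s_ in (1,-1):
        m=(a>90)&(a<190)&(abs(s_*b-56)<10)&(z>48)&(z<64)
        if m.sum()>10:k=np.polyfit(a[m],z[m],1);k2=np.polyfit(a[m],b[m],1);print(n,"side",s_,"z",np.median(z[m]).round(1),"pitch",np.degrees(k[0]).round(2),"yaw",np.degrees(k2[0]).round(2),"b",np.median(b[m]).round(1))
```

```text
t 22.63 bin xy -30.4 1.1 z 240.1 yaw [-90.08   0.45 169.53] open 85.3 F bin 0.47 1.08 0.36
top rear [84.1 84.7 83.8 84.2 84.  85.1 83.9 83.9 84.9 84.2] skew deg 0.07
top side 1 z 57.8 pitch -0.68 yaw -0.56 b 57.7
top side -1 z 58.3 pitch -0.91 yaw 0.25 b -53.9
scene rear [78.5 78.4 79.  79.5 78.9 78.  78.8 78.4 78.7 77.4 78. ] skew deg -0.49
scene side 1 z 53.5 pitch -0.62 yaw 0.32 b 58.0
scene side -1 z 52.8 pitch 0.52 yaw -0.05 b -54.0
wrist rear [80.9 80.8 80.8 80.9 80.8 80.8 80.8 80.8 80.8 80.8 80.8] skew deg -0.02
wrist side 1 z 56.3 pitch -0.77 yaw -0.02 b 55.5
wrist side -1 z 56.1 pitch -1.03 yaw 0.24 b -54.6
```

View pics/s14.png

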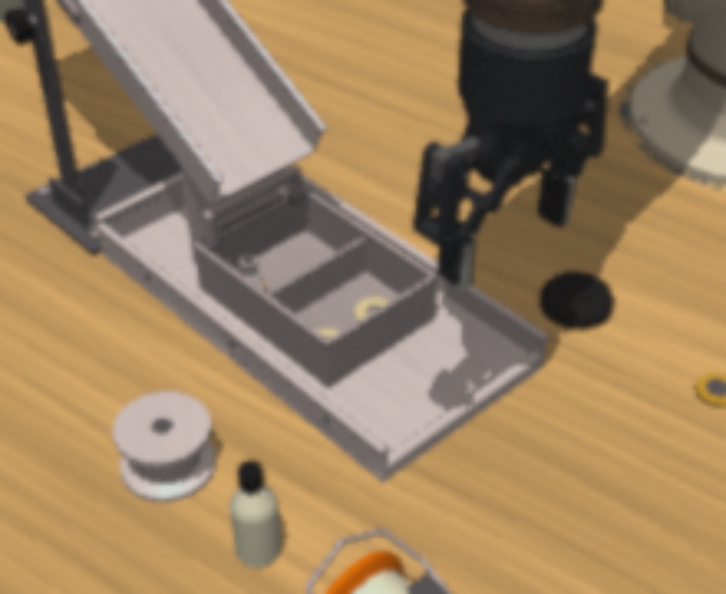

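View pics/wrist14.png

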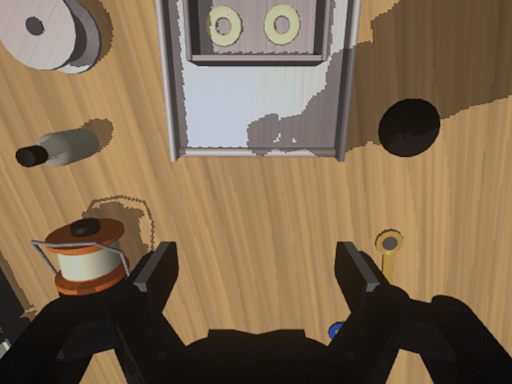

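Call:
arm_command --rows '[0,0,0,0,0,0,1,0,0,0,0,0,0,1,0,0,0,0,0,0,1]'

```text
time: 23.03
ee_pos: [0.5183, 0.0174, 0.2332]
tcp_rot: [-90.0, -0.1, 169.4]
wrist_force: [-0.9, -0.1, -0.5]
opening: 0.0853
```

Run:
```python
from h import *
st();print(bot.job_done())
```

```text
t 23.03 bin xy -28.8 -0.5 z 233.2 yaw [-8.9970e+01 -1.1000e-01  1.6945e+02] open 85.3 F bin 0.24 -0.84 -0.53
the job is handed in; nothing more can be done
None
```

The tray is back in the bin, flat, square and lightly pressed against the buffer. I handed the job in at 23 s of the 64 s allowed.

**What I did:** I gripped the handle bar and raised only that end to about 9°, with the tail left down on the counter. I moved it about 24 mm sideways to line up with the bin and laid the nose over the sill without ramming it. I then drew it past balance and tipped it gently onto the bin floor. After letting go, I pushed the rear wall with two spread fingertips.

**Feeling the buffer:** Sliding took about 5 N. I stopped when the push rose to about 8.3 N, which is about 3.5 N on the buffer. I then backed straight off and lifted clear.

**Last checks, taken with the gripper clear of the tray:**
- **Position:** the rear wall sits about 81 mm past the bin's origin, where the push ended, so the tray did not spring back.
- **Square and centred:** skew was −0.02° in the wrist view, and the tray is centred within about 2 mm.
- **Contents and other things:** both washers showed in the tray in the wrist view and the housing in the scene view. The bystanders visible in those views look undisturbed; I did not measure them.

**Where the checks disagreed:**
- The cameras differ by up to 6 mm on the rear wall (78 to 84 mm) and up to 0.5° on skew.
- Pitch readings ran from −1.0° to +0.5°, depending on the camera and the side of the tray. I took that as depth noise, since the tail was well clear of the sill.
- I could not see whether the nose was touching the buffer. That rests on the force rise and the tray not moving back.

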